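# Hold the lathe's sprung hood just under its balance point

## Robot

A 6-joint arm with a two-finger parallel gripper is mounted at the origin on the work surface. World frame = base frame: x ahead of the robot, y to its left, z up, the work surface at z = 0. Lengths are in m, angles in rad, forces in N, time in s.
With the tool pointing down it reaches from about 0.225 to 0.875 m from the base axis. Payload 3.4 kg.
Tool frame: the origin (TCP) lies at the very end of the fingers, on their centre line; the grasp point (between the pads) lies behind it (manip.tcp_to_grasp is the z of the grasp point in the tool frame, in m); z points along the fingers, y is the direction in which the jaws open and shut (so a half turn about z gives the same grasp; the last joint's range is limited). The gripper opens to 85 mm and grips with 20 to 120 N. Pads are 22 mm wide; open, the fingers measure 114 mm over their backs; the gripper's body (76 mm by 85 mm) begins 54 mm behind the grasp point. The pads swing forward as they close: fully open they stand 13 mm farther back than shut.
Start: joints at [1.075, 0.276, 1.505, -0, 1.361, -0.121], TCP at [0.211, 0.535, 0.231] pointing down, gripper open.
Joint ranges: [-2.89, 2.89], [-0.75, 2.08], [0.22, 2.7], [-1.18, 4.32], [0.11, 2.71], [-2.7, 2.7]. Speed limits (rad/s): [2.57, 2.57, 3.14, 3.14, 3.14, 3.14].

## Interface

Orientations are given as a unit quaternion [w, x, y, z].
In Python, from rig import manip, eyes gives the robot as it stands.
- The arm moves only by the tool servo_tool, never from a script. Its argument "increments" is a list of rows, each an object with "slide": the shift along the tool's x, y, z in m, a list of three; "spin": the turn about the tool's z in degrees. A call has 1 to 8 rows; each row shifts and turns the commanded pose from where the row before left it, along the tool's axes as they then stand; what a row does not reach is not made up. A row lasts 1/10 s, in which the tool goes at most 50 mm and 8.59 degrees, less where a joint would pass 70% of its speed; a pose out of reach is approached as far as the arm can. A call is refused whole if a number of a shift passes 0.05 or a number of a turn 8.59, either way. A call with a gripper value outside its range is refused whole. "hand" is the opening, from 0 (shut) to 1 (fully open), set as the call begins (left out, the last holds). The fingers move at their own pace and stop on an object; "newtons" is the grip in N (left out, the last holds). Time passes only in rows, so rows that do not move let the fingers close. It gives the time, the measured TCP pose, the force and the opening at its end, in the units of the state.
- manip.get_state(): the state, without advancing time (a new reading comes with each control period).
- eyes.get_image(name): name is "scene" or "top" or "wrist"; returns the picture (480x640x3 uint8, blue, green, red); there is no depth.
- eyes.calibration(name): a dict with "fx", "fy", "cx", "cy" (pixels), "rvec" (rotation vector, rad) and "tvec" (3), from world to camera coordinates, as OpenCV has them; the wrist camera has in their place "hand_eye" (4x4, takes a point from camera to tool coordinates, whose origin is the TCP and whose axes are the flange's). Camera axes: x right, y down, z forward; pixel columns grow to the right and rows downward; lengths in m; the calibration is good to about 2 mm. A picture is of the moment at which its call begins: read the wrist's pose just before it. calibration takes no time and is no camera call.
- manip.sign_off(): hands the job in, once; it reports no verdict.
The state is a dict: "clock": time; "qpos": joint angles; "qd": joint speeds; "effort": joint torques, N m; "position": TCP position; "ee_rot": TCP orientation; "contact_force": force on the tool from outside, world axes, zero at the start; "moment": the same for the moment, N m; "width": finger opening in m.
Only numpy, scipy, OpenCV 4.12 (cv2) and the standard library are available. Lean on these libraries where they do the work, as an engineer would, in place of code of your own. Each camera call takes 0.05 s, during which the arm holds its last target.

## Task

I want to set the gas struts of the disc-cutting lathe's clear hood, so hold it for me. Loosen the hood's hold-down clamp by its wing knob (a quarter turn counterclockwise) and draw the clamp fully back off the hood's lip; then raise the hood by its bow handle until it is just past the balance point where the struts take over, without letting it fly up, and ease it back to a few degrees below that point, where its weight is only just on your hand. Finish there, still holding the handle with the hood at rest, and leave everything else on the bench and the lathe where it is.

Things in the scene. Friction and masses are not known exactly. Their poses are not given: they have to be found in the camera images.
- lathe: the disc-cutting lathe, fixed: dark base with a bright top, 405 mm deep (x from -0.220 to +0.185), 420 wide, top 62 mm above the bench; a hinged clear hood covers all but a 95 mm apron along the front. Turned by up to 10 degrees. Origin on the bench under the base; x axis to the back (hinge side), away from the robot, y left, z up
- hood: clear hood, 285 x 380 x 80 mm, 0.9 kg, hinged at the lathe's back. Shut, its axes are the lathe's; its opening angle is the tilt of its z axis: 0 shut, stop 1.15 rad. Two gas struts: it balances at 0.60 rad (34 deg); below, its weight wins (4 N at the handle when shut, fading to 0) and it falls if let go; above, the struts push it open. Origin: middle of its handle's bar (see handle)
- handle (a point): middle of the round bar of the dark steel bow handle on the hood's front: 12 mm thick, 110 long along the lathe's y, 46 mm off the hood's face; when shut 109 mm above the bench, 34 mm clear of the 15 mm lip along the hood's foot. The hinge axis (along y) is a fixed line passing 321 mm along the hood's own +x and 27 mm along its own -z from here
- clamp (a joint): how far the hold-down clamp is drawn towards the front (along the lathe's -x), m: 0 its steel strap overlaps the hood's lip by 10 mm and holds the hood shut, 0.026 fully drawn back, clear of the lip. It slides with about 2 N of friction and only when the knob is loose
- knob (a joint): turn of the wing knob on top of the clamp, rad: 0 tight, growing as it is turned counterclockwise seen from above; stop at 1.57 (loose). The clamp can be drawn back only with the knob beyond about 1.3. Stays where it is left; about 0.06 N m to turn
- knob_grip (a point): point on the knob's vertical axis at the height to grip, 108 mm above the bench; travels with the clamp. Tight, it is 130 mm right of the lathe's middle and 53 mm in front of the hood's face. The wing is 46 mm long, 12 thick, 88 to 118 mm above the bench, on a 22 mm hub; the strap's top is at 78 mm. Site x axis: along the wing, turning with it (along the lathe's x at knob = 0)
- adapter: round metal 45-rpm centre adapter, 38 mm across, 15 mm high, standing on the left part of the lathe's apron; bystander, leave it. Origin: centre of its underside
- stylus_box: small flat box, 50 x 36 x 19 mm, on the bench in front of the lathe; bystander, leave it. Origin: centre of its underside
- loupe: black eye loupe, 42 mm across, 50 mm high, on the bench in front of the lathe; bystander, leave it. Origin: centre of its underside
- screwdriver: screwdriver lying on the bench right of the lathe; bystander, leave it
- spanner: 140 mm spanner lying on the bench right of the lathe; bystander, leave it
- brush: 170 mm brush lying on the bench left of the lathe; bystander, leave it
- mug: white mug, 80 mm across, 95 mm high, on the bench at the left; bystander, leave it

How it is judged:
By the outcome, as a careful person would: the job done as asked, in the order asked, and still so for the second after the job is handed in, while the arm keeps its last pose, push and grip.
It also fails if it takes over 54 s, if anything falls off the work surface, if the arm or the gripper's body presses on something with over 40 N, if the wrist force passes 120 N, or if a joint passes its speed limit or range.

## Working session

There is one attempt and no reset: what is moved stays moved. The work goes in short steps, Python scripts to look and compute and a tool call to move; the robot and the scene stay as the last step left them, time stands still between calls to the robot, and variables do not carry over. Pictures are saved under pics/ and viewed, and the job is handed in when it is done.

Besides the shell and the picture viewer there is one more tool, called after ">>>" as name(argument=value, ...), one argument or row to a line, values as JSON. servo_tool: Moves the arm, as the interface text tells. Its arguments: {"type":"object","properties":{"increments":{"type":"array","items":{"type":"object","properties":{"slide":{"type":"array","items":{"type":"number"}},"spin":{"type":"number"}}}},"hand":{"type":"number"},"newtons":{"type":"number"}},"required":["increments"]}

```bash
ls; mkdir -p pics
python3 - <<'E'
from rig import manip, eyes
import cv2
s=manip.get_state(); print({k:(v if not hasattr(v,'round') else v) for k,v in s.items()}); print(manip.tcp_to_grasp)
for n in("scene","top"):
    cv2.imwrite(f"pics/{n}0.png",eyes.get_image(n)); print(eyes.calibration(n))
print(eyes.calibration("wrist"))
E
```

```text
pics
{'clock': 0.0, 'qpos': array([ 1.07502424e+00,  2.76632317e-01,  1.50614355e+00, -2.51775707e-05,
        1.36066193e+00, -1.21022747e-01]), 'qd': array([-0.00020548, -0.00052442,  0.00144818,  0.00038348, -0.0011056 ,
        0.00104941]), 'effort': array([ 7.04158228e-04, -4.16771042e+01, -2.45807219e+01, -1.38625492e-04,
        1.10620927e-02, -6.43234330e-06]), 'position': array([0.21025002, 0.53462573, 0.23041426]), 'ee_rot': array([-2.68301132e-04,  1.86277492e-01,  9.82496740e-01, -8.82781415e-04]), 'contact_force': array([-0.23151871, -0.51387757, -0.12673218]), 'moment': array([ 0.06410618, -0.00741252, -0.00232167]), 'width': 0.08528628758409966}
-0.0187
{'fx': 503.36995871271006, 'fy': 503.36995871271006, 'cx': 313.15379635977894, 'cy': 235.37328562309978, 'rvec': array([ 1.81679894,  1.95608075, -0.61836859]), 'tvec': array([ 0.02295248, -0.36953721,  1.49651211])}
{'fx': 497.965636403211, 'fy': 497.965636403211, 'cx': 311.4973903985357, 'cy': 238.59250335022816, 'rvec': array([ 2.12573593, -2.17317445,  0.16207721]), 'tvec': array([0.02335198, 0.53453633, 1.24528866])}
{'fx': 351.27516944202534, 'fy': 351.27516944202534, 'cx': 319.30782083928557, 'cy': 242.9433651076914, 'hand_eye': array([[-2.06517461e-04, -9.55737963e-01, -2.94219142e-01,
         7.61655680e-02],
       [ 9.99999858e-01, -5.26903736e-05, -5.30758264e-04,
        -2.45428924e-04],
       [ 4.91763306e-04, -2.94219210e-01,  9.55737838e-01,
        -1.42474111e-01],
       [ 0.00000000e+00,  0.00000000e+00,  0.00000000e+00,
         1.00000000e+00]])}
```

View pics/scene0.png

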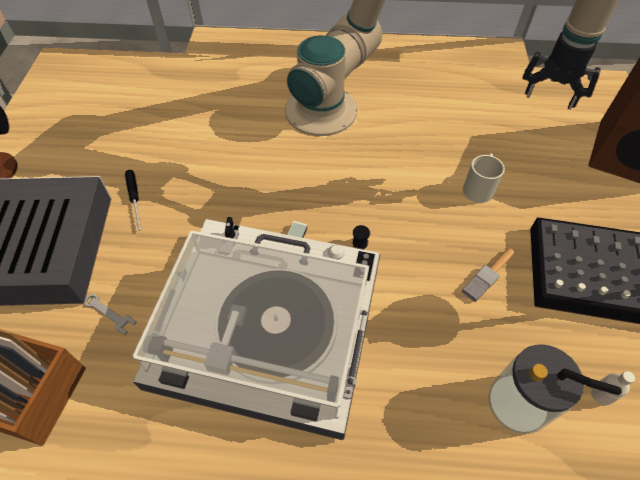

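View pics/top0.png

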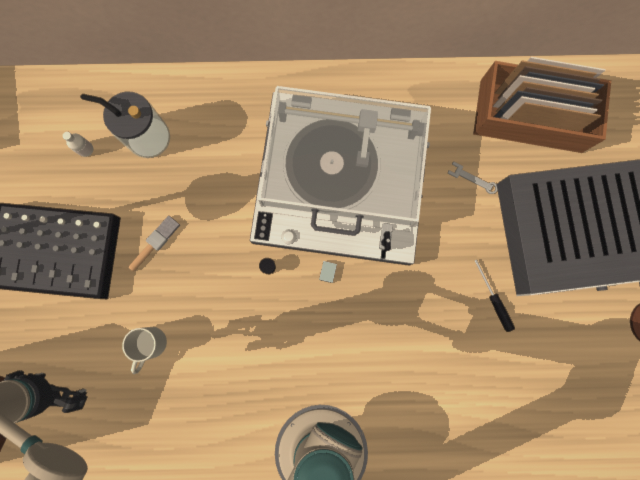

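The lathe sits at about (340,180) in the top view. The handle is near (335,220) and the clamp near (387,240). I'll zoom in on them.

```bash
cat > h.py <<'E'
import numpy as np, cv2
from scipy.spatial.transform import Rotation as R
from rig import manip, eyes
def cam(n):
    c=eyes.calibration(n); K=np.array([[c['fx'],0,c['cx']],[0,c['fy'],c['cy']],[0,0,1]])
    if 'rvec' in c: return K,cv2.Rodrigues(c['rvec'])[0],np.asarray(c['tvec'])
    s=manip.get_state(); T=np.eye(4); q=s['ee_rot']; T[:3,:3]=R.from_quat([q[1],q[2],q[3],q[0]]).as_matrix(); T[:3,3]=s['position']
    W=np.linalg.inv(T@c['hand_eye']); return K,W[:3,:3],W[:3,3]
def ray(C,uv):
    K,Rm,t=C; d=Rm.T@np.linalg.solve(K,[uv[0],uv[1],1]); return -Rm.T@t,d/np.linalg.norm(d)
def onz(C,uv,z):
    o,d=ray(C,uv); return o+d*(z-o[2])/d[2]
def proj(C,p):
    K,Rm,t=C; x=K@(Rm@np.asarray(p)+t); return x[:2]/x[2]
def tri(rs):
    A=0;b=0
    for o,d in rs: P=np.eye(3)-np.outer(d,d); A=A+P; b=b+P@o
    return np.linalg.solve(A,b)
E
python3 - <<'E'
import cv2
a=cv2.imread('pics/top0.png')[195:280,240:430]; cv2.imwrite('pics/topz.png',cv2.resize(a,None,fx=4,fy=4,interpolation=cv2.INTER_CUBIC))
a=cv2.imread('pics/scene0.png')[205:290,190:390]; cv2.imwrite('pics/scz.png',cv2.resize(a,None,fx=4,fy=4,interpolation=cv2.INTER_CUBIC))
E
```

```text
(no output)
```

View pics/topz.png

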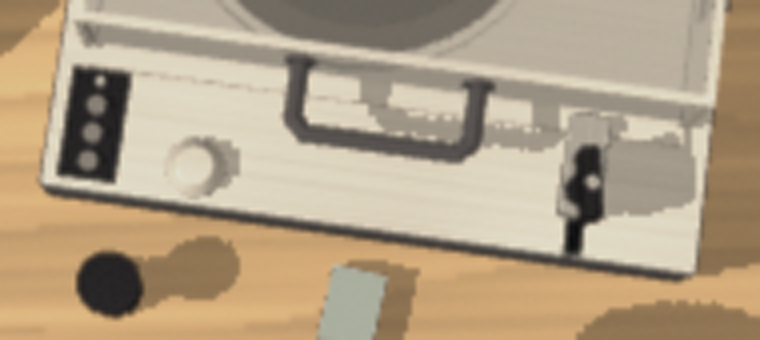

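View pics/scz.png

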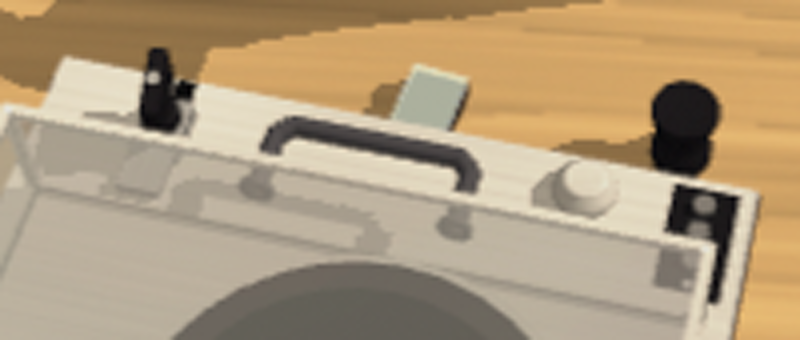

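Run:
```python
from h import *
T=cam('top');S=cam('scene')
zt=lambda u,v:(240+u/4,195+v/4); zs=lambda u,v:(190+u/4,205+v/4)
a=onz(T,zt(45,183),.062);b=onz(T,zt(690,270),.062)
print('corners',a,b,np.linalg.norm(a-b)); d=a-b; yaw=np.arctan2(-d[0],d[1]); print('yaw',np.degrees(yaw))
h1=onz(T,zt(298,134),.109);h2=onz(T,zt(463,157),.109);print('bar top',h1,h2,np.linalg.norm(h1-h2)); d=h1-h2; print(np.degrees(np.arctan2(-d[0],d[1])))
g1=onz(S,zs(285,128),.109);g2=onz(S,zs(467,165),.109);print('bar scene',g1,g2,np.linalg.norm(g1-g2)); d=g2-g1; print(np.degrees(np.arctan2(-d[0],d[1])))
cs=[onz(S,zs(758,192),.062),onz(S,zs(68,60),.062)];print('corners sc',cs); d=cs[0]-cs[1]; print(np.degrees(np.arctan2(-d[0],d[1])))
for y in (yaw,):
  ex=np.array([np.cos(y),np.sin(y),0]);ey=np.array([-np.sin(y),np.cos(y),0])
  for m in ((a+b)/2,(cs[0]+cs[1])/2):
    O=m+.22*ex; O[2]=0; print('O',O)
  for nm,hm in(('handle',(h1+h2)/2),('hs',(g1+g2)/2)): print(nm,hm,'O from',hm+.171*ex)
  k=O-.178*ex-.13*ey;k[2]=.108;print('knob',k,proj(T,k),proj(S,k))
  for z in(.118,): print('knob px', onz(T,zt(592,182),z), onz(S,zs(153,78),z))
  K1=onz(T,zt(590,150),.118);K2=onz(T,zt(583,222),.118);print('wing',K1,K2,np.linalg.norm(K1-K2))
```

```text
corners [0.52931714 0.16410261 0.062     ] [ 0.46524741 -0.24091309  0.062     ] 0.4100520052431298
yaw -8.989172899915976
bar top [0.54944588 0.0042294  0.109     ] [ 0.53305975 -0.09604213  0.109     ] 0.10160159333337095
-9.28110146329662
bar scene [ 0.53682021 -0.09552458  0.109     ] [0.55402418 0.0064091  0.109     ] 0.10337529416186132
-9.579878723352845
corners sc [array([0.52977166, 0.16841146, 0.062     ]), array([ 0.46565548, -0.23935082,  0.062     ])]
-8.93597275165142
O [ 0.71458021 -0.07277976  0.        ]
O [ 0.71501151 -0.0698442   0.        ]
handle [ 0.54125282 -0.04590636  0.109     ] O from [ 0.71015258 -0.07262474  0.109     ]
hs [ 0.54542219 -0.04455774  0.109     ] O from [ 0.71432195 -0.07127612  0.109     ]
knob [ 0.51888551 -0.17043542  0.108     ] [386.39559208 239.402912  ] [229.05642772 228.68331105]
knob px [ 0.51472321 -0.17259716  0.118     ] [ 0.51467138 -0.17149713  0.118     ]
wing [ 0.53431168 -0.17225615  0.118     ] [ 0.49051691 -0.16608796  0.118     ] 0.044227017892205685
```

>>> servo_tool(
  increments=[
    {"slide":[0,0,-0.01],"spin":8.5},
    {"slide":[0,0,0],"spin":8.5},
    {"slide":[0,0,0],"spin":8.5},
    {"slide":[0,0,0],"spin":8.5},
    {"slide":[0,0,0],"spin":8.5},
    {"slide":[0,0,0],"spin":8.5},
    {"slide":[0,0,0],"spin":8.5},
    {"slide":[0,0,0],"spin":8.5},
  ],
)

```text
clock: 0.9
position: [0.2104, 0.5348, 0.2408]
ee_rot: [0.0, 0.706, 0.708, -0.001]
contact_force: [0.5, 0.1, -0.4]
width: 0.0854
```

>>> servo_tool(
  increments=[
    {"slide":[-0.03,0.015,0]},
    {"slide":[-0.045,0.02,0]},
    {"slide":[-0.045,0.02,0]},
    {"slide":[-0.045,0.02,0]},
    {"slide":[-0.045,0.02,0]},
    {"slide":[-0.045,0.02,0]},
    {"slide":[-0.045,0.02,0]},
    {"slide":[-0.045,0.02,0]},
  ],
)

```text
$.increments[0]: bad value
```

>>> servo_tool(
  increments=[
    {"slide":[-0.045,0.02,0],"spin":8.5},
    {"slide":[-0.035,0.025,0],"spin":8.5},
    {"slide":[-0.03,0.03,0],"spin":8.5},
    {"slide":[-0.03,0.035,0],"spin":8.5},
    {"slide":[-0.02,0.04,0],"spin":8.5},
    {"slide":[-0.01,0.045,0],"spin":8.5},
    {"slide":[0,0.045,0],"spin":8.5},
    {"slide":[0,0.045,0],"spin":8.5},
  ],
)

```text
clock: 1.7
position: [0.3922, 0.2219, 0.2412]
ee_rot: [-0.0, 0.981, 0.192, 0.0]
contact_force: [0.3, 0.7, 0.3]
width: 0.0854
```

>>> servo_tool(
  increments=[
    {"slide":[-0.005,0.04,0],"spin":0},
    {"slide":[-0.005,0.045,0],"spin":0},
    {"slide":[-0.005,0.045,0],"spin":0},
    {"slide":[-0.005,0.045,0],"spin":0},
    {"slide":[-0.005,0.045,0],"spin":0},
    {"slide":[-0.005,0.045,0],"spin":0},
    {"slide":[-0.004,0.045,0],"spin":0},
    {"slide":[0,0.045,0],"spin":0},
  ],
)

```text
clock: 2.5
position: [0.4953, -0.1194, 0.241]
ee_rot: [-0.0, 0.981, 0.195, -0.0]
contact_force: [0.6, -0.1, 0.8]
width: 0.0855
```

>>> servo_tool(
  increments=[
    {"slide":[0,0.03,0],"spin":0},
    {"slide":[0,0.026,0],"spin":7},
    {"slide":[0,0,0],"spin":8},
    {"slide":[0,0,0],"spin":8},
    {"slide":[0,0,0],"spin":8},
    {"slide":[0,0,0],"spin":0},
    {"slide":[0,0,0],"spin":0},
  ],
)

```text
clock: 3.2
position: [0.5169, -0.1692, 0.241]
ee_rot: [-0.0, 0.997, -0.072, -0.0]
contact_force: [-0.0, -0.7, 1.0]
width: 0.0857
```

Run:
```python
from h import *
np.set_printoptions(precision=4,suppress=True)
C=cam('wrist'); s=manip.get_state(); print(s['position'],s['ee_rot'],s['qpos'])
im=eyes.get_image('wrist'); cv2.imwrite('pics/w1.png',im)
K,Rm,t=C; np.savez('w1.npz',K=K,R=Rm,t=t)
print(proj(C,[.516,-.171,.118]),proj(C,[.543,-.0455,.109]))
```

```text
[ 0.5169 -0.1692  0.241 ] [-0.0002  0.9974 -0.0724 -0.0003] [-0.4443  0.224   1.5528  0.0001  1.3654  1.2715]
[321.6589 234.1772] [161.9322 220.8623]
```

View pics/w1.png

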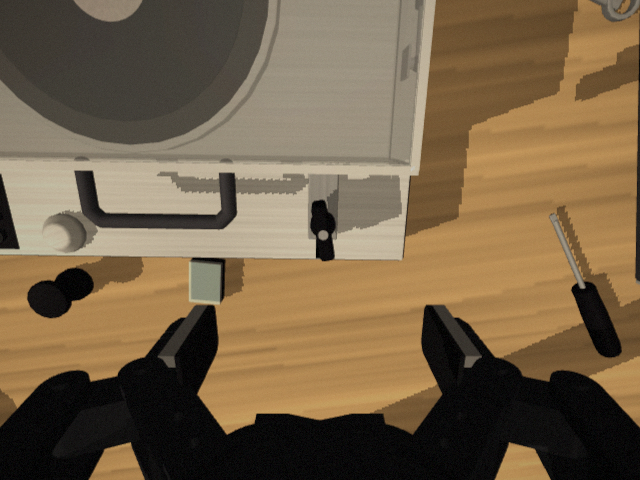

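The knob's hub dot is at (323,235) and the wing lies nearly along the image column. The bar runs from (90,220) to (228,221). I'll refine the positions from this view.

Run:
```python
from h import *
np.set_printoptions(precision=4,suppress=True)
d=np.load('w1.npz');C=(d['K'],d['R'],d['t'])
im=cv2.imread('pics/w1.png')
cv2.imwrite('pics/w1z.png',cv2.resize(im[150:275,60:360],None,fx=2.6,fy=2.6,interpolation=cv2.INTER_CUBIC))
for z in(.108,.118,.12): print('dot',z,onz(C,(323,235.5),z))
a,b=onz(C,(404,259),.062),onz(C,(0,254.5),.062); dd=b-a; print('front edge',a,np.degrees(np.arctan2(-dd[0],dd[1])))
h1=onz(C,(88,222),.109);h2=onz(C,(226,221),.109);print(h1,h2,(h1+h2)/2,np.linalg.norm(h1-h2)); dd=h1-h2;print(np.degrees(np.arctan2(-dd[0],dd[1])))
```

```text
dot 0.108 [ 0.5119 -0.1716  0.108 ]
dot 0.118 [ 0.5148 -0.1719  0.118 ]
dot 0.12 [ 0.5153 -0.1719  0.12  ]
front edge [ 0.4639 -0.2447  0.062 ] -8.999025283708733
[0.5507 0.0135 0.109 ] [ 0.5355 -0.0963  0.109 ] [ 0.5431 -0.0414  0.109 ] 0.11087213547979757
-7.895319205543885
```

View pics/w1z.png

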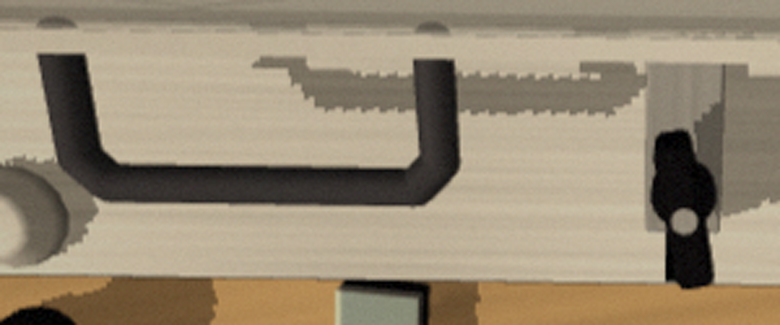

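>>> servo_tool(
  increments=[
    {"slide":[0,0.002,0.02],"spin":0.7},
    {"slide":[0,0,0.03],"spin":0},
    {"slide":[0,0,0.03],"spin":0},
    {"slide":[0,0,0.03],"spin":0},
    {"slide":[0,0,0.02],"spin":0},
    {"slide":[0,0,0.015],"spin":0},
    {"slide":[0,0,0.006],"spin":0},
    {"slide":[0,0,0],"spin":0},
  ],
  hand=0.6,
  newtons=40,
)

```text
clock: 4.05
position: [0.5164, -0.171, 0.0897]
ee_rot: [-0.0, 0.997, -0.079, -0.001]
contact_force: [-0.0, -0.5, 0.2]
width: 0.0515
```

Run:
```python
from h import *
np.set_printoptions(precision=4,suppress=True)
s=manip.get_state(); print(s['position'],s['ee_rot'],s['contact_force'])
cv2.imwrite('pics/w2.png',eyes.get_image('wrist'))
```

```text
[ 0.5164 -0.171   0.0897] [-0.0003  0.9968 -0.0794 -0.0007] [-0.0355 -0.4932  0.2418]
```

View pics/w2.png

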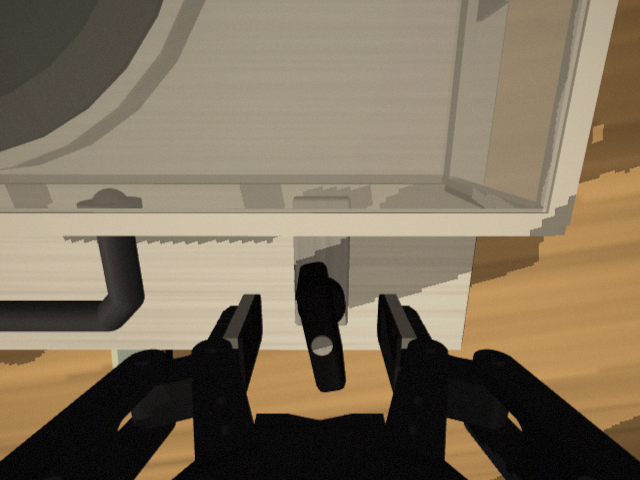

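The knob sits centred between the fingers. The wing looks about 8° counterclockwise of the lathe axis, so I'll match that and then close.

>>> servo_tool(
  increments=[
    {"slide":[0,0,0],"spin":-7},
    {"slide":[0,0,0],"spin":0},
  ],
)

```text
clock: 4.3
position: [0.5177, -0.1716, 0.0915]
ee_rot: [0.0, 1.0, -0.019, 0.001]
contact_force: [-0.3, 0.4, -0.3]
width: 0.0512
```

>>> servo_tool(
  increments=[
    {"slide":[0,0,0],"spin":0},
    {"slide":[0,0,0],"spin":0},
    {"slide":[0,0,0],"spin":0},
    {"slide":[0,0,0],"spin":0},
    {"slide":[0,0,0],"spin":0},
    {"slide":[0,0,0],"spin":0},
  ],
  hand=0,
  newtons=40,
)

```text
clock: 4.9
position: [0.517, -0.1717, 0.0908]
ee_rot: [0.0, 1.0, -0.019, 0.0]
contact_force: [-1.5, -2.1, 6.1]
width: 0.0115
```

Run:
```python
from h import *
np.set_printoptions(precision=4,suppress=True)
s=manip.get_state(); print(s['position'],s['ee_rot'],s['contact_force'],s['moment'],s['width'])
cv2.imwrite('pics/w3.png',eyes.get_image('wrist'))
```

```text
[ 0.517  -0.1717  0.0908] [ 0.0004  0.9998 -0.019   0.0002] [-1.5409 -2.1434  6.0525] [-0.2624  0.3111 -0.0237] 0.011454141896811989
```

View pics/w3.png

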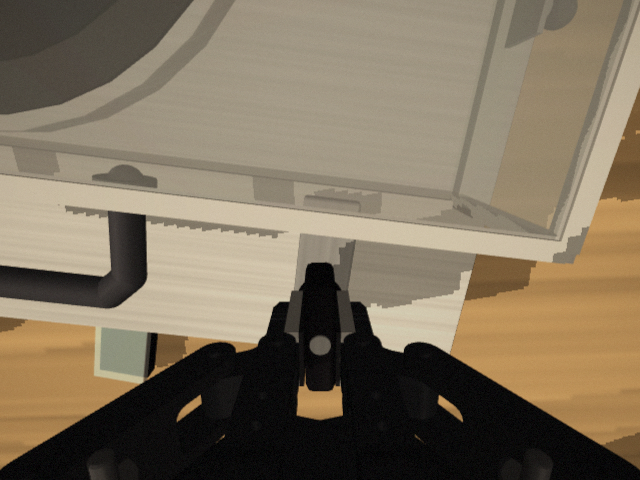

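>>> servo_tool(
  increments=[
    {"slide":[0,0,0],"spin":-6},
    {"slide":[0,0,0],"spin":-8},
    {"slide":[0,0,0],"spin":-8},
    {"slide":[0,0,0],"spin":-8},
    {"slide":[0,0,0],"spin":-8},
    {"slide":[0,0,0],"spin":-8},
    {"slide":[0,0,0],"spin":-8},
    {"slide":[0,0,0],"spin":-8},
  ],
)

```text
clock: 5.75
position: [0.5168, -0.1716, 0.0908]
ee_rot: [0.0, 0.865, 0.501, -0.0]
contact_force: [-2.3, -1.9, 5.7]
width: 0.0108
```

>>> servo_tool(
  increments=[
    {"slide":[0,0,0],"spin":-8},
    {"slide":[0,0,0],"spin":-8},
    {"slide":[0,0,0],"spin":-4},
    {"slide":[0,0,0],"spin":0},
    {"slide":[0,0,0],"spin":0},
  ],
)

```text
clock: 6.25
position: [0.5168, -0.1716, 0.0908]
ee_rot: [0.0, 0.767, 0.642, -0.0]
contact_force: [-2.3, -1.1, 5.1]
width: 0.0113
```

Run:
```python
from h import *
np.set_printoptions(precision=4,suppress=True)
s=manip.get_state(); print(s['position'],s['ee_rot'],s['contact_force'],s['moment'],s['width'],s['qpos'])
q=s['ee_rot'];print(np.degrees(2*np.arctan2(q[2],q[1])))
cv2.imwrite('pics/w4.png',eyes.get_image('wrist'))
```

```text
[ 0.5168 -0.1716  0.0908] [ 0.0002  0.767   0.6417 -0.0002] [-2.2594 -1.1186  5.0635] [-0.1883  0.3493  0.0329] 0.011334382928643087 [-0.448   0.3472  1.7799 -0.0006  1.0142 -0.2703]
79.83221003373714
```

View pics/w4.png

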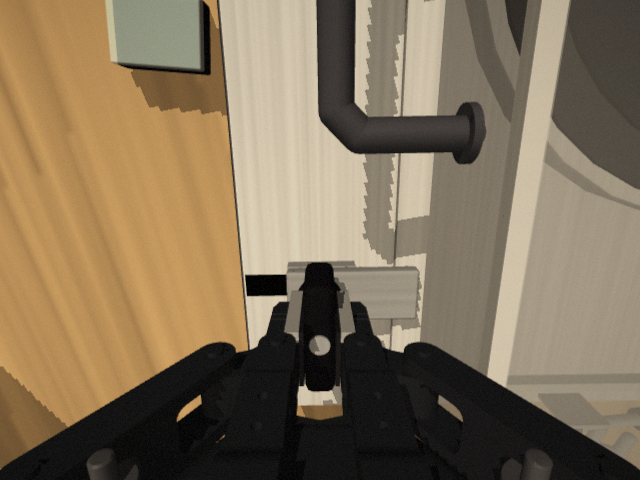

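>>> servo_tool(
  increments=[
    {"slide":[0,0,0],"spin":-1.2},
    {"slide":[0,-0.005,0],"spin":0},
    {"slide":[0,-0.006,0],"spin":0},
    {"slide":[0,-0.006,0],"spin":0},
    {"slide":[0,-0.005,0],"spin":0},
    {"slide":[0,-0.003,0],"spin":0},
    {"slide":[0,0,0],"spin":0},
  ],
)

```text
clock: 7.0
position: [0.4916, -0.1675, 0.0908]
ee_rot: [0.0, 0.76, 0.649, -0.0]
contact_force: [1.3, -2.8, 6.4]
width: 0.0109
```

Run:
```python
from h import *
np.set_printoptions(precision=4,suppress=True)
s=manip.get_state(); print(s['position'],s['ee_rot'],s['contact_force'],s['moment'],s['width'])
q=s['ee_rot'];print(np.degrees(2*np.arctan2(q[2],q[1])))
cv2.imwrite('pics/w5.png',eyes.get_image('wrist'))
```

```text
[ 0.4916 -0.1675  0.0908] [ 0.0003  0.7604  0.6495 -0.0001] [ 1.3268 -2.844   6.4312] [-0.334   0.0034 -0.2145] 0.010857704360673143
81.00487665175817
```

View pics/w5.png

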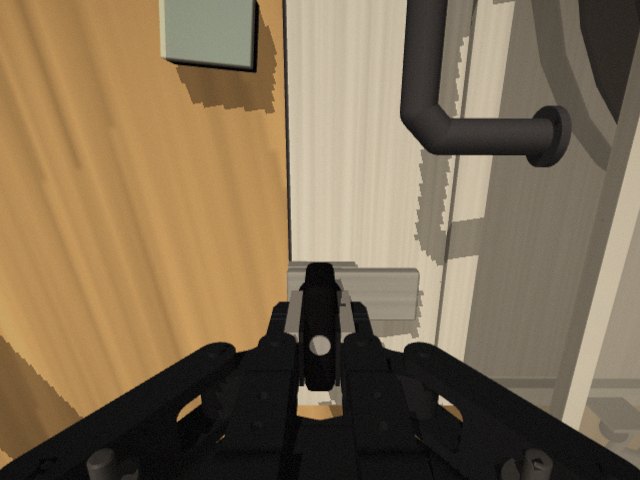

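>>> servo_tool(
  increments=[
    {"slide":[0,-0.002,0],"spin":-0.5},
    {"slide":[0,-0.001,0],"spin":0},
    {"slide":[0,0,0],"spin":0},
  ],
)

```text
clock: 7.35
position: [0.4908, -0.1675, 0.0908]
ee_rot: [0.002, 0.758, 0.652, 0.001]
contact_force: [3.7, -1.9, 2.0]
width: 0.0111
```

>>> servo_tool(
  increments=[
    {"slide":[0,0.001,0],"spin":0},
    {"slide":[0,0,0],"spin":0},
    {"slide":[0,0,0],"spin":0},
    {"slide":[0,0,-0.02],"spin":0},
    {"slide":[0,0,-0.03],"spin":0},
    {"slide":[0,0,-0.03],"spin":0},
    {"slide":[0,0,-0.02],"spin":0},
    {"slide":[0,0,0],"spin":0},
  ],
  hand=0.5,
)

```text
clock: 8.15
position: [0.4912, -0.1675, 0.1927]
ee_rot: [0.002, 0.757, 0.653, 0.001]
contact_force: [0.7, 0.2, -0.6]
width: 0.0423
```

Run:
```python
from h import *
np.set_printoptions(precision=4,suppress=True)
C=cam('wrist');np.savez('w6.npz',K=C[0],R=C[1],t=C[2])
s=manip.get_state(); print(s['position'],s['ee_rot'],s['contact_force'],s['moment'],s['width'])
q=s['ee_rot'];print(np.degrees(2*np.arctan2(q[2],q[1])))
cv2.imwrite('pics/w6.png',eyes.get_image('wrist'))
```

```text
[ 0.4912 -0.1675  0.1927] [0.0021 0.7573 0.653  0.0009] [ 0.6758  0.1757 -0.5731] [-0.0317 -0.0453  0.0155] 0.04232449772828131
81.54370987459008
```

View pics/w6.png

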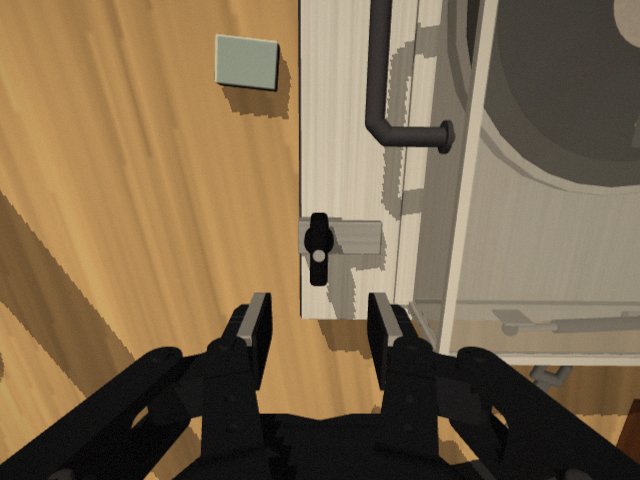

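The wing is now across the lathe and the strap end (col 381) is clear of the lip (col ~397). Next is the handle position.

Run:
```python
from h import *
np.set_printoptions(precision=4,suppress=True)
d=np.load('w6.npz');C=(d['K'],d['R'],d['t'])
im=cv2.imread('pics/w6.png')
for r in(5,30,60,90): 
    g=im[r,350:410].max(axis=1); i=np.where(g<90)[0]+350; print(r,i.min(),i.max(),len(i))
a=onz(C,(379,95),.109);b=onz(C,(380.5,5),.109);print(a,b)
O=np.array([.7135,-.071,0])
y=np.radians(-9);ex=np.array([np.cos(y),np.sin(y),0])
for p in(a,b): print('lathe x of bar',(p-O)@ex)
s=manip.get_state(); print('to handle', (np.array([.543,-.0435,.109])-s['position']))
```

```text
5 371 391 21
30 369 389 21
60 368 387 20
90 367 385 19
[ 0.5401 -0.0761  0.109 ] [ 0.5454 -0.0299  0.109 ]
lathe x of bar -0.17051777660639136
lathe x of bar -0.17245225724659036
to handle [ 0.0528  0.1235 -0.0819]
```

>>> servo_tool(
  increments=[
    {"slide":[0.025,0.006,0],"spin":-0.5},
    {"slide":[0.035,0.009,0],"spin":0},
    {"slide":[0.035,0.009,0],"spin":0},
    {"slide":[0.025,0.006,0],"spin":0},
    {"slide":[0.01,0.003,0],"spin":0},
    {"slide":[0,0,0.01],"spin":0},
    {"slide":[0,0,0],"spin":0},
  ],
)

```text
clock: 8.9
position: [0.5392, -0.0434, 0.1779]
ee_rot: [-0.002, 0.754, 0.656, -0.002]
contact_force: [-0.9, -0.4, 0.1]
width: 0.0427
```

Run:
```python
from h import *
np.set_printoptions(precision=4,suppress=True)
C=cam('wrist');np.savez('w7.npz',K=C[0],R=C[1],t=C[2])
s=manip.get_state(); print(s['position'],s['ee_rot'],s['contact_force'],s['width'])
cv2.imwrite('pics/w7.png',eyes.get_image('wrist'))
```

```text
[ 0.5392 -0.0434  0.1779] [-0.0017  0.7545  0.6563 -0.0019] [-0.8678 -0.4152  0.0571] 0.042724195674335504
```

View pics/w7.png

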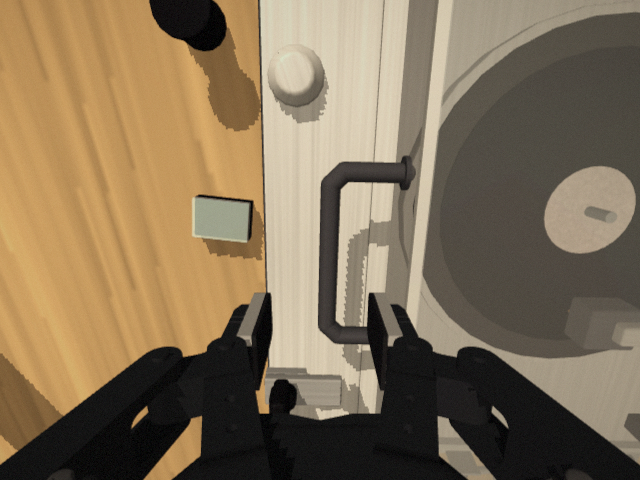

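Run:
```python
from h import *
np.set_printoptions(precision=4,suppress=True)
d=np.load('w7.npz');C=(d['K'],d['R'],d['t']);im=cv2.imread('pics/w7.png')
q=manip.get_state();Rm=R.from_quat(np.roll(q['ee_rot'],-1)).as_matrix()
for r in(200,240,280,310):
    i=np.where(im[r,305:350].max(axis=1)<90)[0]+305; p=onz(C,((i.min()+i.max())/2,r),.109); print(r,i.min(),i.max(),p,Rm.T@(p-q['position']))
p=(onz(C,(331,172),.109)+onz(C,(329,335),.109))/2; print('mid',p,Rm.T@(p-q['position']))
```

```text
200 321 339 [ 0.5493 -0.0073  0.109 ] [0.0375 0.0048 0.0696]
240 320 337 [ 0.5451 -0.0323  0.109 ] [0.0122 0.0041 0.0696]
280 319 336 [ 0.5409 -0.0592  0.109 ] [-0.015   0.0037  0.0696]
310 318 335 [ 0.5373 -0.0806  0.109 ] [-0.0367  0.0032  0.0696]
mid [ 0.5443 -0.0453  0.109 ] [-0.0007  0.0051  0.0696]
```

>>> servo_tool(
  increments=[
    {"slide":[0,0.004,0.01],"spin":1},
    {"slide":[0,0,0.02],"spin":0},
    {"slide":[0,0,0.025],"spin":0},
    {"slide":[0,0,0.02],"spin":0},
    {"slide":[0,0,0.008],"spin":0},
    {"slide":[0,0,0.003],"spin":0},
    {"slide":[0,0,0],"spin":0},
  ],
)

```text
clock: 9.65
position: [0.5441, -0.0445, 0.0973]
ee_rot: [0.0, 0.761, 0.649, -0.0]
contact_force: [-10.0, 1.1, 18.7]
width: 0.0426
```

>>> servo_tool(
  increments=[
    {"slide":[0,0,0],"spin":0},
    {"slide":[0,0,0],"spin":0},
    {"slide":[0,0,0],"spin":0},
    {"slide":[0,0,0],"spin":0},
    {"slide":[0,0,0],"spin":0},
  ],
  hand=0,
  newtons=40,
)

```text
clock: 10.15
position: [0.5443, -0.0443, 0.0959]
ee_rot: [-0.0, 0.761, 0.649, -0.0]
contact_force: [-4.7, -0.1, 11.2]
width: 0.0108
```

Run:
```python
from h import *
np.set_printoptions(precision=4,suppress=True)
s=manip.get_state(); print(s['position'],s['ee_rot'],s['contact_force'],s['moment'],s['width'])
cv2.imwrite('pics/w8.png',eyes.get_image('wrist'))
a=eyes.get_image('scene'); cv2.imwrite('pics/s8.png',cv2.resize(a[170:420,110:410],None,fx=2.4,fy=2.4))
```

```text
[ 0.5443 -0.0443  0.0959] [-0.      0.7607  0.6492 -0.0004] [-4.7416 -0.1367 11.1627] [ 0.0472  0.7649 -0.01  ] 0.010798620966388728
```

View pics/w8.png

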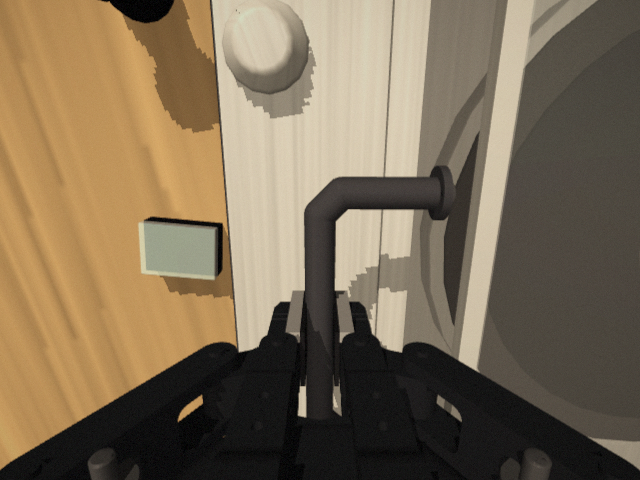

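View pics/s8.png

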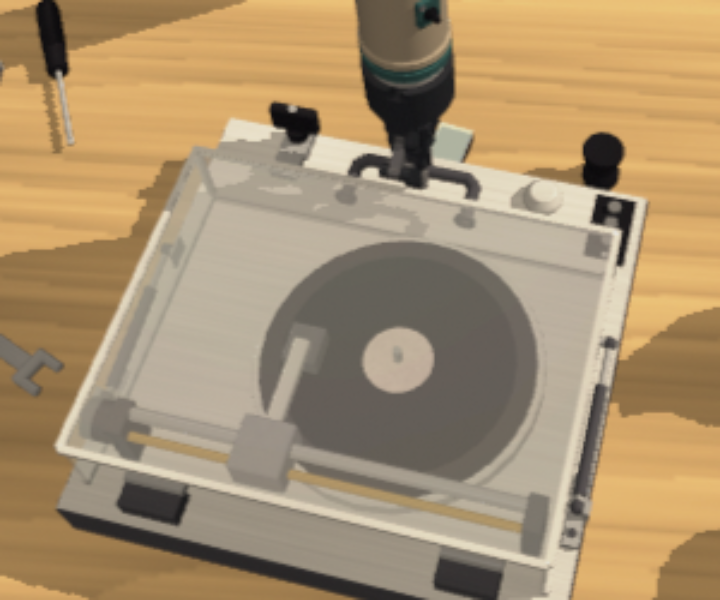

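>>> servo_tool(
  increments=[
    {"slide":[0,0,-0.002],"spin":0},
    {"slide":[0,0,-0.003],"spin":0},
    {"slide":[0,0.001,-0.006],"spin":0},
    {"slide":[0,0.001,-0.008],"spin":0},
    {"slide":[0,0.001,-0.008],"spin":0},
    {"slide":[0,0.001,-0.008],"spin":0},
    {"slide":[0,0,0],"spin":0},
  ],
  newtons=60,
)

```text
clock: 10.95
position: [0.549, -0.045, 0.1308]
ee_rot: [0.001, 0.76, 0.65, -0.0]
contact_force: [-2.5, -4.8, -4.1]
width: 0.0093
```

```bash
cat > st.py <<'E'
from h import *
from scipy.optimize import brentq
np.set_printoptions(precision=4,suppress=True)
s=manip.get_state(); print(s['clock'],s['position'],s['contact_force'],s['moment'],s['width'])
y=np.radians(-9);d=s['position']-np.array([.5443,-.0443,.0959]);u=d@[np.cos(y),np.sin(y),0];v=d@[-np.sin(y),np.cos(y),0]
print('dx,dy,dz lathe mm',u*1e3,v*1e3,d[2]*1e3)
f=lambda t:.321*np.sin(t)+.027*np.cos(t)-.027-d[2]
t=brentq(f,-.1,1.2); print('theta from z',t,'expected dx',(-.321*np.cos(t)+.027*np.sin(t)+.321)*1e3)
E
cat > see.py <<'E'
from h import *; import sys
a=eyes.get_image('scene'); cv2.imwrite(f'pics/s{sys.argv[1]}.png',cv2.resize(a[170:420,110:410],None,fx=2.4,fy=2.4))
E
python3 st.py; python3 see.py 9
```

```text
10.95 [ 0.549  -0.045   0.1308] [-2.4849 -4.8105 -4.0929] [-0.7991  0.4672  0.0079] 0.00929967233874373
dx,dy,dz lathe mm 4.700143130883241 0.07956178933152298 34.8868681982221
theta from z 0.1094028079412855 expected dx 4.867091961915648
```

View pics/s9.png

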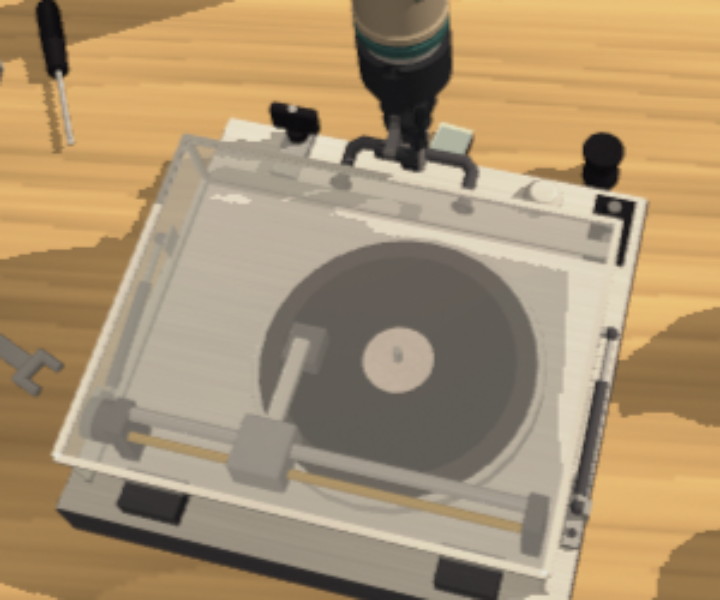

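>>> servo_tool(
  increments=[
    {"slide":[0,0.002,-0.008],"spin":0},
    {"slide":[0,0.002,-0.008],"spin":0},
    {"slide":[0,0.002,-0.008],"spin":0},
    {"slide":[0,0.002,-0.008],"spin":0},
    {"slide":[0,0.002,-0.0075],"spin":0},
    {"slide":[0,0.003,-0.0075],"spin":0},
    {"slide":[0,0.003,-0.0075],"spin":0},
    {"slide":[0,0.003,-0.0075],"spin":0},
  ],
  newtons=45,
)

```text
clock: 11.8
position: [0.5666, -0.0478, 0.1922]
ee_rot: [-0.0, 0.76, 0.65, -0.001]
contact_force: [-3.0, -4.7, -1.8]
width: 0.0097
```

```bash
python3 st.py; python3 see.py 10
```

```text
11.8 [ 0.5666 -0.0478  0.1922] [-3.0376 -4.6581 -1.7623] [-0.7258  0.8307 -0.03  ] 0.009653697660158554
dx,dy,dz lathe mm 22.622087592915445 -0.0005884176328971798 96.31120009972211
theta from z 0.30890556082681336 expected dx 23.40237243894855
```

View pics/s10.png

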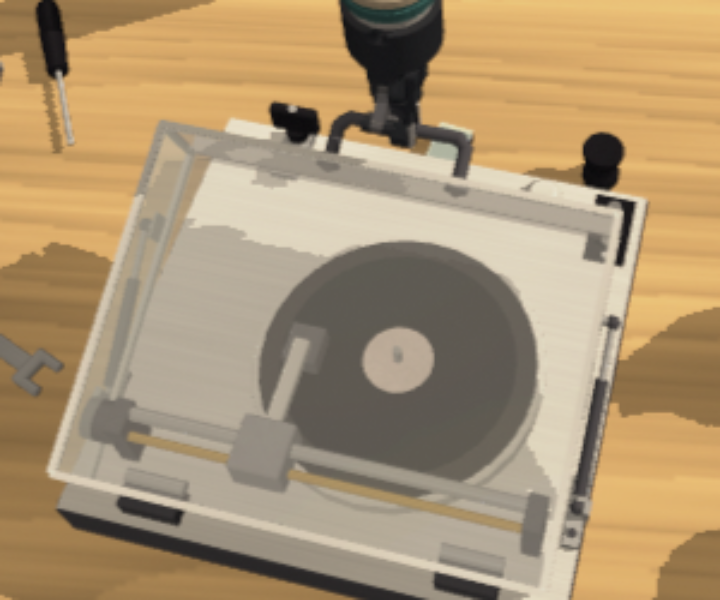

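>>> servo_tool(
  increments=[
    {"slide":[0,0.0035,-0.0075],"spin":0},
    {"slide":[0,0.0035,-0.0075],"spin":0},
    {"slide":[0,0.0035,-0.007],"spin":0},
    {"slide":[0,0.004,-0.007],"spin":0},
    {"slide":[0,0.004,-0.007],"spin":0},
    {"slide":[0,0.004,-0.007],"spin":0},
    {"slide":[0,0.004,-0.007],"spin":0},
    {"slide":[0,0.0045,-0.007],"spin":0},
  ],
)

```text
clock: 12.65
position: [0.5962, -0.0526, 0.2498]
ee_rot: [-0.001, 0.76, 0.65, -0.002]
contact_force: [-5.9, -4.4, 0.2]
width: 0.0095
```

```bash
python3 st.py; python3 see.py 11
```

```text
12.65 [ 0.5962 -0.0526  0.2498] [-5.8739 -4.4002  0.1751] [-0.6257  1.2894 -0.0581] 0.009514757638784885
dx,dy,dz lathe mm 52.52562266553395 -0.06697278248276363 153.91260468840696
theta from z 0.5124127489108347 expected dx 54.465519182122776
```

View pics/s11.png

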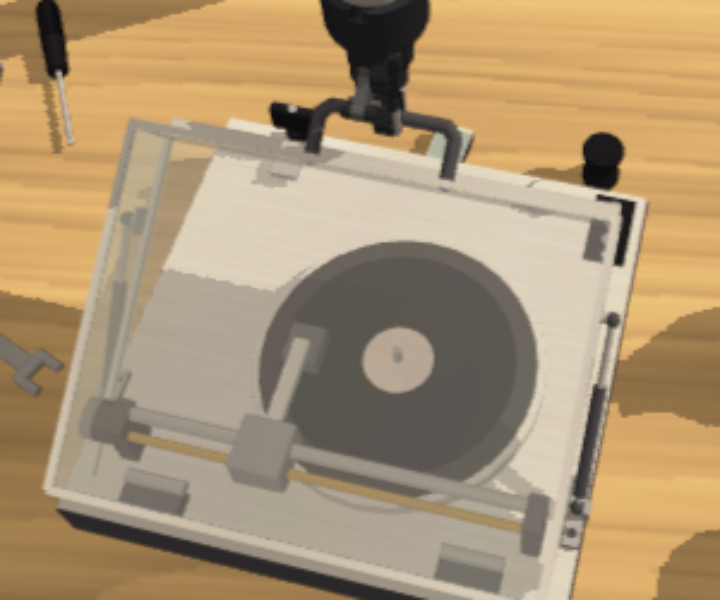

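>>> servo_tool(
  increments=[
    {"slide":[0,0.0035,-0.006],"spin":0},
    {"slide":[0,0.004,-0.006],"spin":0},
    {"slide":[0,0.004,-0.006],"spin":0},
    {"slide":[0,0.004,-0.005],"spin":0},
    {"slide":[0,0.004,-0.005],"spin":0},
    {"slide":[0,0.003,-0.003],"spin":0},
    {"slide":[0,0,0],"spin":0},
  ],
)

```text
clock: 13.4
position: [0.6195, -0.0563, 0.2819]
ee_rot: [0.001, 0.76, 0.65, -0.001]
contact_force: [-5.4, -5.4, 3.9]
width: 0.0096
```

```bash
python3 st.py
python3 - <<'E'
from h import *
for n in('scene','top'): cv2.imwrite(f'pics/{n}12.png',eyes.get_image(n))
a=cv2.imread('pics/scene12.png')[190:290,160:340];cv2.imwrite('pics/sz12.png',cv2.resize(a,None,fx=4,fy=4,interpolation=cv2.INTER_CUBIC))
a=cv2.imread('pics/top12.png')[140:270,250:430];cv2.imwrite('pics/tz12.png',cv2.resize(a,None,fx=4,fy=4,interpolation=cv2.INTER_CUBIC))
E
```

```text
13.4 [ 0.6195 -0.0563  0.2819] [-5.3658 -5.4324  3.9477] [-0.7227  1.0589 -0.009 ] 0.009613262040418414
dx,dy,dz lathe mm 76.18762241010442 -0.12965888356294442 186.0108562995299
theta from z 0.6385695054388579 expected dx 79.34658061901953
```

View pics/sz12.png

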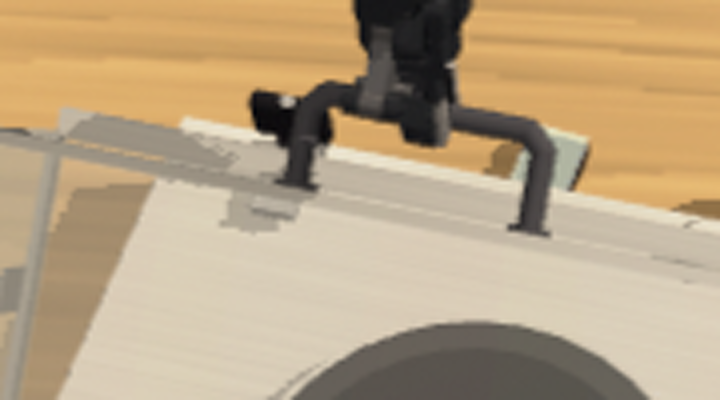

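View pics/tz12.png

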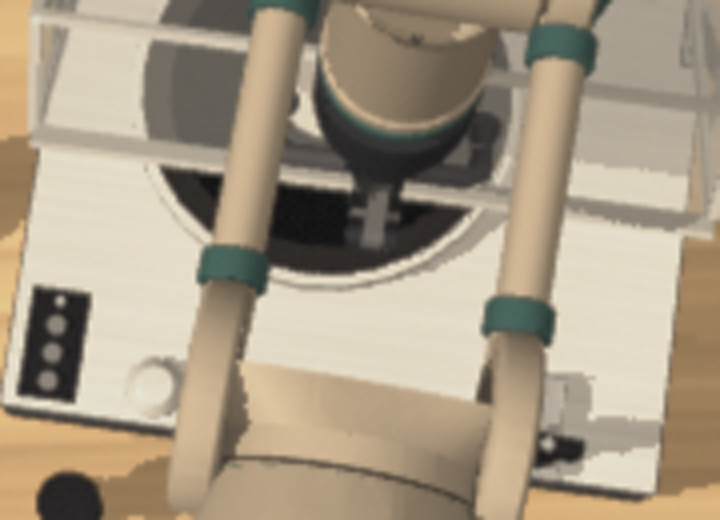

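The scene view shows the bar from about (345,94) to (520,127) in the zoom, with its feet on the hood face at (299,184) and (530,232). The clamp is still drawn back. I'll estimate θ independently from these points.

```bash
cat > th.py <<'E'
from h import *
from scipy.optimize import least_squares
def solve(pts_bar, feet):
    # pts_bar: pixels on bar centreline, feet: pixel of feet (y=-.049,+.049)
    S=cam('scene'); y0=np.radians(-9);ex=np.array([np.cos(y0),np.sin(y0),0]);ey=np.array([-np.sin(y0),np.cos(y0),0])
    O=np.array([.7135,-.071,0]); H=O+.150*ex+np.array([0,0,.082])
    def P(t,hx,y,hz): 
        return H+(hx*np.cos(t)+hz*np.sin(t))*ex+(-hx*np.sin(t)+hz*np.cos(t))*np.array([0,0,1])+y*ey
    def rb(t):
        a=proj(S,P(t,-.321,-.05,.027));b=proj(S,P(t,-.321,.05,.027));n=np.array([-(b-a)[1],(b-a)[0]]);n/=np.linalg.norm(n)
        return [(np.array(p)-a)@n for p in pts_bar]
    def rf(t):
        a=proj(S,P(t,-.277,-.049,.027));b=proj(S,P(t,-.277,.049,.027));n=np.array([-(b-a)[1],(b-a)[0]]);n/=np.linalg.norm(n)
        return [(np.array(p)-a)@n for p in feet]
    for nm,f in(('bar',rb),('feet',rf)):
        r=least_squares(lambda t:f(t[0]),[.5]);print(nm,'theta',r.x,r.fun,'px/rad',r.jac.ravel())
E
python3 - <<'E'
from th import *
z=lambda u,v:(160+u/4,190+v/4)
solve([z(345,95),z(520,128)],[z(299,184),z(530,232)])
# shut check
z=lambda u,v:(190+u/4,205+v/4)
solve([z(300,131),z(450,161)],[z(257,188),z(455,228)])
E
```

```text
bar theta [0.52350164] [-0.33927053 -0.33355378] px/rad [-0.00029964 -0.00030032]
feet theta [0.57544005] [-0.35132607  0.34554708] px/rad [-17.17684247 -17.46410553]
bar theta [-0.00373884] [-0.10671994  0.10558466] px/rad [68.49655366 69.23304825]
feet theta [0.85656142] [-0.07584467  0.07478056] px/rad [-67.39054113 -68.34949977]
```

Run:
```python
from h import *
cv2.imwrite('pics/w12.png',eyes.get_image('wrist'))
C=cam('top'); y0=np.radians(-9);ex=np.array([np.cos(y0),np.sin(y0),0]);ey=np.array([-np.sin(y0),np.cos(y0),0])
H=np.array([.7135,-.071,0])+.150*ex+np.array([0,0,.082])
im=cv2.imread('pics/tz12.png')
for t,c in((.5,(255,0,0)),(.6,(0,200,0)),(.7,(0,0,255))):
  for hx,hz in((-.275,.06),(-.275,-.02),(-.29,-.02)):
    p=[]
    for y in(-.19,.19):
      q=H+(hx*np.cos(t)+hz*np.sin(t))*ex+(-hx*np.sin(t)+hz*np.cos(t))*np.array([0,0,1])+y*ey
      u=proj(C,q); p.append(tuple(int(v) for v in ((u-[250,140])*4+1.5)))
    print(t,hx,hz,p)
    cv2.line(im,p[0],p[1],c,1)
cv2.imwrite('pics/tzo.png',im)
```

```text
0.5 -0.275 0.06 [(729, 164), (31, 72)]
0.5 -0.275 -0.02 [(692, 261), (33, 173)]
0.5 -0.29 -0.02 [(693, 281), (29, 192)]
0.6 -0.275 0.06 [(742, 119), (32, 25)]
0.6 -0.275 -0.02 [(704, 230), (32, 140)]
0.6 -0.29 -0.02 [(706, 248), (27, 157)]
0.7 -0.275 0.06 [(755, 70), (35, -24)]
0.7 -0.275 -0.02 [(717, 194), (32, 103)]
0.7 -0.29 -0.02 [(719, 210), (27, 118)]
```

View pics/tzo.png

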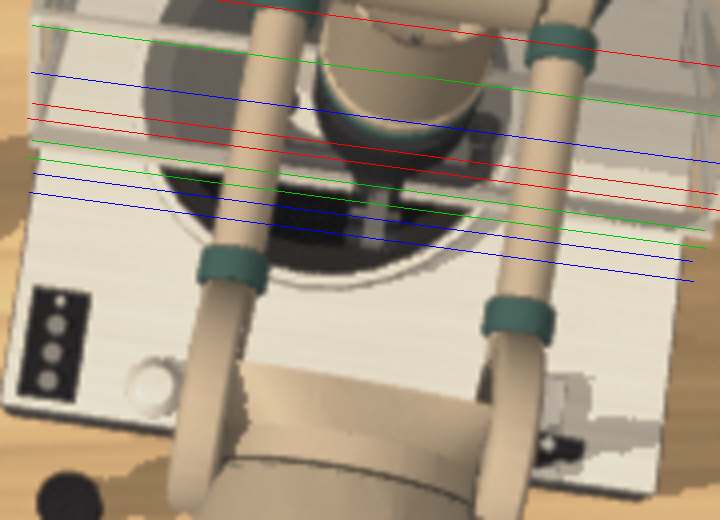

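View pics/w12.png

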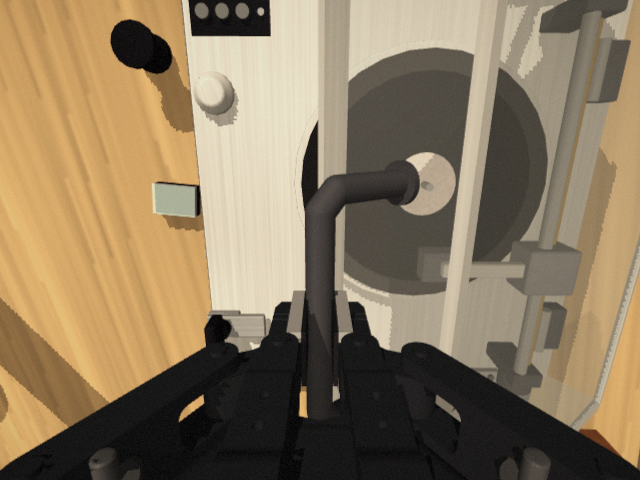

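The top view's hood edge gives θ≈0.62–0.63 and kinematics gives 0.638. The bar hasn't slipped in the grip, so the hood is past balance. I'll go up about 0.01 rad more for margin, then ease it back.

>>> servo_tool(
  increments=[
    {"slide":[0,0.001,-0.002],"spin":0},
    {"slide":[0,0,-0.002],"spin":0},
    {"slide":[0,0,0],"spin":0},
    {"slide":[0,0,0],"spin":0},
    {"slide":[0,0,0],"spin":0},
  ],
)

```text
clock: 14.05
position: [0.6222, -0.0568, 0.2851]
ee_rot: [0.002, 0.76, 0.65, 0.0]
contact_force: [-0.0, -5.3, -0.5]
width: 0.0098
```

```bash
python3 st.py
```

```text
14.05 [ 0.6222 -0.0568  0.2851] [-0.03   -5.2794 -0.4799] [-0.8085  0.3015  0.0013] 0.009762647260842073
dx,dy,dz lathe mm 78.88305500216383 -0.13425104556122494 189.2006851322076
theta from z 0.651847615184018 expected dx 82.19618146198582
```

>>> servo_tool(
  increments=[
    {"slide":[0,-0.0015,0.002],"spin":0},
    {"slide":[0,-0.003,0.004],"spin":0},
    {"slide":[0,-0.003,0.004],"spin":0},
    {"slide":[0,-0.003,0.004],"spin":0},
    {"slide":[0,-0.003,0.004],"spin":0},
    {"slide":[0,-0.003,0.004],"spin":0},
    {"slide":[0,-0.0025,0.0035],"spin":0},
    {"slide":[0,0,0],"spin":0},
  ],
)

```text
clock: 14.85
position: [0.6027, -0.0537, 0.2599]
ee_rot: [0.002, 0.76, 0.65, 0.0]
contact_force: [-3.8, -5.2, 2.5]
width: 0.0095
```

```bash
python3 st.py
```

```text
14.85 [ 0.6027 -0.0537  0.2599] [-3.808  -5.1929  2.5087] [-0.7603  0.2601  0.0191] 0.009549324708103026
dx,dy,dz lathe mm 59.112185839103645 -0.11385614743898202 164.02038516474977
theta from z 0.5508464373227009 expected dx 61.613777444699146
```

>>> servo_tool(
  increments=[
    {"slide":[0,-0.002,0.0015],"spin":0},
    {"slide":[0,-0.002,0.0015],"spin":0},
    {"slide":[0,0,0],"spin":0},
    {"slide":[0,0,0],"spin":0},
    {"slide":[0,0,0],"spin":0},
    {"slide":[0,0,0],"spin":0},
  ],
)

```text
clock: 15.45
position: [0.6008, -0.0533, 0.2573]
ee_rot: [0.003, 0.76, 0.65, 0.001]
contact_force: [0.5, -5.5, 0.1]
width: 0.0096
```

```bash
python3 st.py
python3 - <<'E'
from h import *
for n in('wrist','scene'): cv2.imwrite(f'pics/{n}13.png',eyes.get_image(n))
T=eyes.get_image('top');cv2.imwrite('pics/top13.png',T)
C=cam('top'); y0=np.radians(-9);ex=np.array([np.cos(y0),np.sin(y0),0]);ey=np.array([-np.sin(y0),np.cos(y0),0])
H=np.array([.7135,-.071,0])+.150*ex+np.array([0,0,.082])
im=cv2.resize(T[140:270,250:430],None,fx=4,fy=4,interpolation=cv2.INTER_CUBIC)
for t,c in((.48,(255,0,0)),(.53,(0,200,0)),(.58,(0,0,255))):
  for hx,hz in((-.275,.06),):
    p=[]
    for y in(-.19,.19):
      q=H+(hx*np.cos(t)+hz*np.sin(t))*ex+(-hx*np.sin(t)+hz*np.cos(t))*np.array([0,0,1])+y*ey
      u=proj(C,q); p.append(tuple(int(v) for v in ((u-[250,140])*4+1.5)))
    cv2.line(im,p[0],p[1],c,1)
cv2.imwrite('pics/tzo13.png',im)
E
```

```text
15.45 [ 0.6008 -0.0533  0.2573] [ 0.4919 -5.4527  0.0555] [-0.8628 -0.2889 -0.0051] 0.009603323648733635
dx,dy,dz lathe mm 57.22989583112833 -0.08417793113718919 161.38334396919103
theta from z 0.5407175745874614 expected dx 59.69229687017735
```

View pics/tzo13.png

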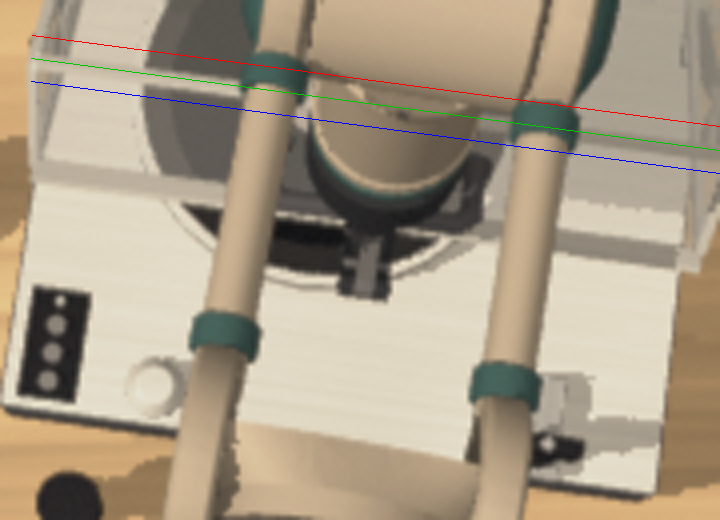

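View pics/wrist13.png

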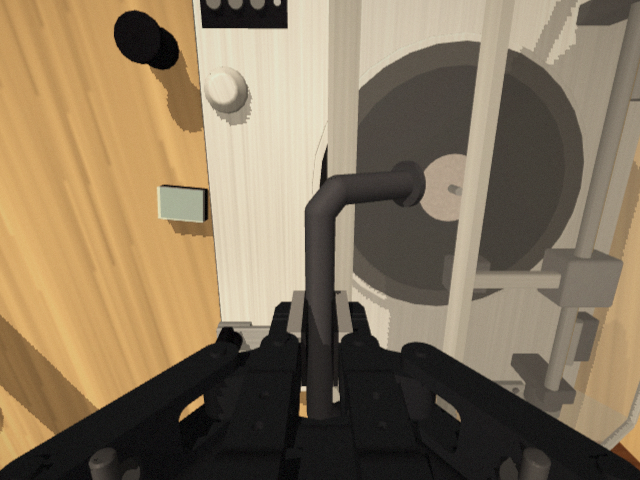

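View pics/scene13.png

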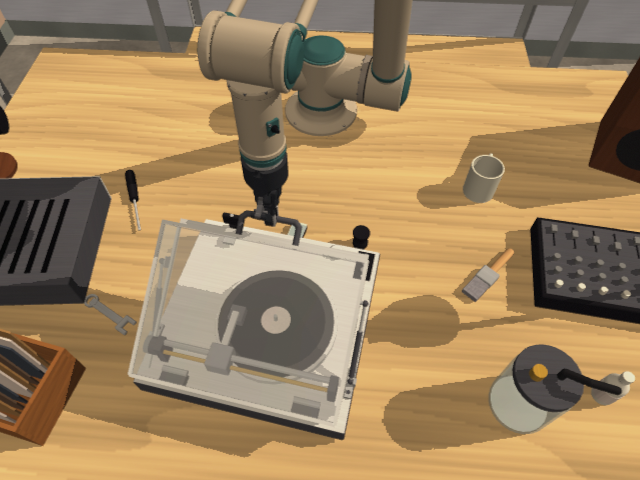

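>>> servo_tool(
  increments=[
    {"slide":[0,0,0],"spin":0},
    {"slide":[0,0,0],"spin":0},
    {"slide":[0,0,0],"spin":0},
    {"slide":[0,0,0],"spin":0},
  ],
)

```text
clock: 16.0
position: [0.6008, -0.0533, 0.2573]
ee_rot: [0.003, 0.76, 0.65, 0.001]
contact_force: [-0.7, -5.8, -0.9]
width: 0.0095
```

```bash
python3 st.py; python3 -c "
from rig import manip
print(abs(manip.get_state()['qd']).max()); print(manip.sign_off())"
```

```text
16.0 [ 0.6008 -0.0533  0.2573] [-0.7103 -5.772  -0.8736] [-0.8139 -0.3937  0.0128] 0.009512425999345462
dx,dy,dz lathe mm 57.21715511591367 -0.09684671623082758 161.35638240078964
theta from z 0.5406143990383381 expected dx 59.672861706087765
0.0015529010813753936
the job is handed in; nothing more can be done
None
```

The hood is being held by its handle a few degrees below the balance point, at rest, and I handed the job in at 16 s of the 54 s allowed.

- **Clamp:** I turned the wing knob counterclockwise until the wing lay across the lathe, a quarter turn. I then drew the clamp back about 26 mm to its stop. Pictures show the strap clear of the hood's lip.
- **Hood:** I raised it in the grip to about 0.64–0.65 rad, just past the 0.60 rad balance point. Then I eased it back to about 0.53–0.54 rad, roughly 3.5–4° below balance.

**Last checks:**
- **At rest:** the arm's joints were still, the grip was on the bar with no sign of slipping, and the vertical load on the hand was about 1 N.
- **Angle:** the arm's position gave 0.54 rad and the top camera about 0.53 rad. The scene camera could not confirm the angle near balance, because the handle moves almost along its line of sight there.
- **Sideways force:** about 5–6 N remained along the handle bar.
- **Contact while gripping:** as the gripper came down on the handle it met up to about 19 N of resistance, probably its linkage on the hood's top edge. This eased as soon as the hood lifted and stayed below the 40 N limit.
- **Other objects:** none of the bystander objects in the last pictures looked moved.

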